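Air the germination case on its casement stay

TASK

The glazed casement of the germination case is shut and its stay lies loose on the roof. Push the casement open by the stay, ease the stay's second hole from the knob end down over the peg so that the bar lies level, without forcing it on the peg, and let go so that the peg holds the casement open. Leave the hygrometer, cups and beaker standing where they are.

Things in the scene. Friction and masses are not known exactly. Their poses are not given: they have to be found in the camera images.
- case: Glazed germination case standing on the bench (fixed): teal base, white frame, clear panes; 300 deep (x), 380 wide (y), 240 high. Origin at the centre of its underside, x pointing to its back, y to its left as one faces it, z up. Its front (-x) side carries the casement. The top has a white front rail 60 wide; the roof pane behind it lies 4 mm below the rail's top.
- peg_mark (a point): Middle of the slot of the brass peg plate on top of the case's front rail, at the height of the rail's top (z of the case 240), 120 in front of the case's centre and 10 to its left. A single upright steel peg, 8 in diameter with a slightly bevelled top, stands in that slot and rises 22 above the rail. It is clamped anywhere from 9 in front of this mark to 9 behind it along the case's x axis (0 off along y); just where is not measured, find it by feel or by eye.
- casement_hinge (a point): Point on the casement's vertical hinge axis, at the height of the case's top: 163 in front of the case's centre and 180 to its left.
- casement (a joint): Opening of the white-framed glazed casement, 360 wide and 22 thick, hung at its left edge: 0 shut, growing (rad) as its free right edge swings out from the case; seen from above it turns clockwise. Damped spring hinges always pull it shut, with about 2 N (shut) to 2.5 N (0.5 rad) felt at the stay's pivot, and another 2 N or so while it is being opened at 0.2 rad/s. Hinge axis through point casement_hinge.
- casement_edge (a point): Top of the casement's free edge, 360 from the hinge axis.
- swivel (a joint): Turn of the stay about its upright pivot, which stands on top of the casement 270 from the hinge axis: 0 when the bar points from the pivot along the casement towards the hinge, growing (rad) as the knob end swings back over the roof (clockwise from above). The bar's heading in the case's xy plane is therefore pi/2 - casement - swivel, counted from the case's x axis. Turns easily.
- stay (a joint): Lift of the stay bar about a level axis through its pivot at the bar's mid-thickness (12.5 above the rail's top): 0 level (its lowest, where a stop in the bracket carries it), growing (rad) as the knob end is raised. About 0.07 when the bar rests on top of the peg near its third hole instead of lying over it.
- stay_knob (a point): Middle of the upright round black knob at the stay's end, the place to grip it: 20 in diameter, from 15 to 42 above the rail's top when level; this point is 30 above the rail's top and 225 from the pivot along the bar. The stay is a flat steel bar 22 wide and 5 thick, 0.2 kg, its underside 10 above the rail when level, with four round holes of 11 diameter on its centreline, 118, 142, 166 and 190 from the pivot.
- hole_3 (a point): Centre of the wanted hole, second from the knob, third from the pivot: 166 from the pivot, 59 from the knob, at mid-thickness of the bar (12.5 above the rail's top when level).
- hole_2 (a point): Centre of the next hole towards the pivot, 142 from it: not wanted.
- hole_4 (a point): Centre of the hole nearest the knob, 190 from the pivot: not wanted.
- hygrometer: Small white hygrometer lying loose on the roof pane, 50 x 42 x 24; origin at the centre of its underside.
- red_cup: Small red glass cup on the bench beside the case, left or right of it, 48 in diameter, 34 high; origin at the centre of its underside.
- blue_cup: Small blue glass cup on the bench beside the case, on the other side from the red one, 48 in diameter, 34 high; origin at the centre of its underside.
- beaker: Clear glass beaker on the bench right of the case, 66 in diameter, 80 high; origin at the centre of its underside.

How it is judged (in metres and radians):
On the way:
1. the casement has been pushed open to about the width of the third hole (value of joint casement above 0.3 rad), for 0.1 s.
At the end, for the whole second after the job is handed in: The stay lies level (lift under 0.02 rad) with its third hole from the pivot over the peg (hole centre within 11.5 mm of the slot's middle), bearing on the peg, and the casement rests open (over 0.3 rad, slower than 0.05 rad/s) on it (horizontal distance between hole_3 and peg_mark below 0.0115 m and value of joint stay below 0.02 rad and value of joint casement above 0.3 rad and velocity of joint casement between -0.05 and 0.05 rad/s and contact force between stay and case above 0.5 N); the robot touches nothing.
It fails at once if the stay is forced on the peg or the case with more than 15 N (contact force between stay and case above 15 N).
It fails at once if the hygrometer is pushed more than 15 mm (distance of hygrometer from where it was at the start of the episode above 0.015 m).
It fails at once if the red cup is pushed more than 15 mm (distance of red_cup from where it was at the start of the episode above 0.015 m).
It fails at once if the blue cup is pushed more than 15 mm (distance of blue_cup from where it was at the start of the episode above 0.015 m).
It fails at once if the beaker is pushed more than 15 mm (distance of beaker from where it was at the start of the episode above 0.015 m).
It also fails if it takes over 54 s, if anything falls off the work surface, if the arm or the gripper's body presses on something with over 40 N, if the wrist force passes 120 N, or if a joint passes its speed limit or range.

ROBOT

A 6-joint arm with a two-finger parallel gripper is mounted at the origin on the work surface. World frame = base frame: x ahead of the robot, y to its left, z up, the work surface at z = 0. Lengths are in mm, angles in rad, forces in N, time in s.
With the tool pointing down it reaches from about 400 to 925 mm from the base axis. Payload 12.5 kg.
Tool frame: the origin (TCP) lies midway between the tips of the shut fingers; the grasp point (between the pads) lies env.grasp_offset behind it (env.grasp_offset is the distance from the TCP to the grasp point, in mm); x points along the fingers, y is the direction in which the jaws open and shut, and the axes are right-handed (so a half turn about x gives the same grasp; the last joint's range is limited). The gripper opens to 95 mm and grips with 3 to 60 N. Pads are 20 mm wide; open, the fingers measure 119 mm over their backs; the gripper's body (75 mm by 180 mm) begins 59 mm behind the grasp point.
Start: joints at [-1.241, 0.491, 1.559, -0, 1.092, -0.106], TCP at [263.859, -566.591, 214.661] pointing down, gripper open.
Joint ranges: [-3.1, 3.1], [-0.84, 2.19], [0.05, 2.79], [-1.13, 4.28], [0.06, 2.93], [-2.69, 2.69]. Speed limits (rad/s): [2.22, 2.22, 2.79, 3.14, 3.14, 3.14].

INTERFACE

Orientations are given as [roll, pitch, yaw] about the fixed x, y, z axes, in that order (R = Rz(yaw) Ry(pitch) Rx(roll)).
In Python, from cell import env gives the robot as it stands.
- The arm moves only by the tool apply_moves, never from a script. Its arguments are lists of equal length, an entry for each row: "offset": the shift along the world's x, y, z in units of 25 mm (1.0 is 25 mm), a list of three; "yaw": the turn about the world's z in units of 6 degrees (1.0 is 6 degrees); "jaw": the closure, from -1 (fully open) to 1 (shut), so that 0 is half open. A call has 1 to 20 rows; each row is the pose to reach, as a shift and turn from the pose measured when the call began; what a row does not reach only later rows make up. A row lasts 1/8 s, in which the tool goes at most 62.5 mm and 10.7 degrees, less where a joint would pass 70% of its speed; a pose out of reach is approached as far as the arm can. A call with a gripper value outside its range is refused whole. The fingers move at their own pace and stop on an object; the grip force is fixed at half the most. Time passes only in rows, so rows that repeat a pose let the fingers close. It gives the time, the measured TCP pose, the force and the opening at its end, in the units of the state.
- env.state(): the state, without advancing time (a new reading comes with each control period).
- env.read_camera(name): name is "scene" or "top"; returns a dict with "frame" (400x640x3 uint8, red, green, blue), "fx", "fy", "cx", "cy" (pixels), "xyz" and "rotation" of the camera in the world. Camera axes: x right, y down, z forward; pixel columns grow to the right and rows downward; lengths in mm; the calibration is good to about 2 mm. A picture is of the moment at which its call begins. There is no depth.
- env.job_done(): hands the job in, once; it reports no verdict.
The state is a dict: "t": time; "joints": joint angles; "qvel": joint speeds; "tau": joint torques, N m; "eef_pos": TCP position; "tcp_rot": TCP orientation; "ft_force": force on the tool from outside, world axes, zero at the start; "moment": the same for the moment, N m; "opening": opening from 0.0 (shut) to 1.0 (fully open).
Only numpy, scipy, OpenCV 4.12 (cv2) and the standard library are available. Lean on these libraries where they do the work, as an engineer would, in place of code of your own. Each camera call takes 0.05 s, during which the arm holds its last target.

## Working session

There is one attempt and no reset: what is moved stays moved. The work goes in short steps, Python scripts to look and compute and a tool call to move; the robot and the scene stay as the last step left them, time stands still between calls to the robot, and variables do not carry over. Pictures are saved under pics/ and viewed, and the job is handed in when it is done.

Besides the shell and the picture viewer there is one more tool, called after ">>>" as name(argument=value, ...), one argument or row to a line, values as JSON. apply_moves: Moves the arm, as the interface text tells. Its arguments: {"type":"object","properties":{"offset":{"type":"array"},"yaw":{"type":"array"},"jaw":{"type":"array"}},"required":["offset","yaw","jaw"]}

```bash
ls; mkdir -p pics; python3 - <<'E'
from cell import env
import cv2,numpy as np
print(env.state(), env.grasp_offset)
for n in("scene","top"):
    c=env.read_camera(n)
    cv2.imwrite(f"pics/{n}0.png",c["frame"][:,:,::-1])
    np.savez(f"pics/{n}0.npz",**c)
    print(n,{k:np.round(np.array(v),4).tolist() for k,v in c.items() if k!="frame"})
E
```

```text
pics
{'t': 0.0, 'joints': array([-1.24061006e+00,  4.91576980e-01,  1.55946378e+00, -1.05697606e-05,
        1.09172057e+00, -1.05595461e-01]), 'qvel': array([-1.45335868e-04,  8.33019236e-05, -6.17986449e-04, -7.17935107e-04,
       -1.22217452e-03, -8.76433145e-05]), 'tau': array([-6.22656007e-04, -6.12651515e+01, -2.58184361e+01,  6.92416937e-02,
        4.81639104e-02, -9.29601219e-05]), 'eef_pos': array([ 263.76165325, -566.33381142,  214.04600134]), 'tcp_rot': array([-1.66837079,  1.56962761,  1.90900847]), 'ft_force': array([-0.79876509, -0.23161549,  0.32066472]), 'moment': array([-0.00469187, -0.04897889, -0.00269309]), 'opening': 1.001146578300047} 18.8
scene {'fx': 407.9316, 'fy': 407.9316, 'cx': 318.8847, 'cy': 200.341, 'xyz': [878.3695, -188.9106, 965.7688], 'rotation': [-2.7338, 0.0023, 0.8891]}
top {'fx': 402.7982, 'fy': 402.7982, 'cx': 325.47, 'cy': 195.2197, 'xyz': [495.1099, 16.721, 989.1068], 'rotation': [-3.0219, 0.0082, -1.5422]}
```

View pics/scene0.png

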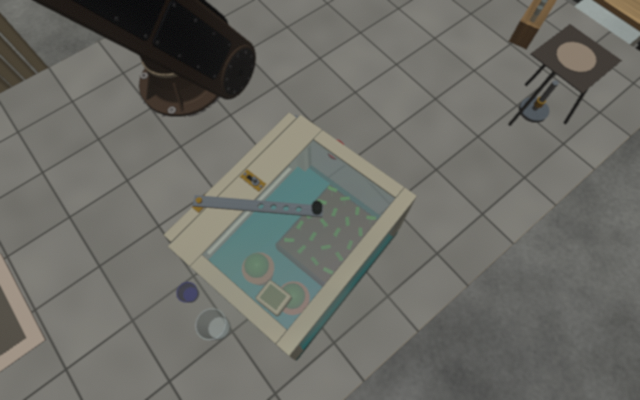

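View pics/top0.png

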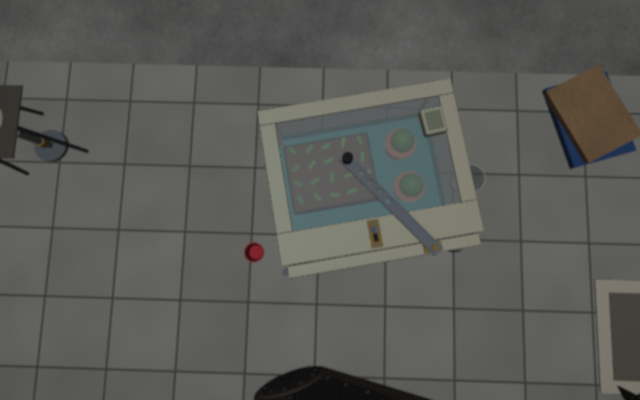

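```bash
cat > h.py <<'E'
import numpy as np,cv2
from scipy.spatial.transform import Rotation as R
from scipy.optimize import least_squares
def load(n):
    c=dict(np.load(f"pics/{n}.npz")); return c
def rot(c): return R.from_euler('xyz',c["rotation"]).as_matrix()
def ray(c,u,v):
    d=np.array([(u-c["cx"])/c["fx"],(v-c["cy"])/c["fy"],1.]); return np.array(c["xyz"]),rot(c)@(d/np.linalg.norm(d))
def onz(c,u,v,z):
    o,d=ray(c,u,v); return o+d*(z-o[2])/d[2]
def tri(rs):
    A=0;b=0
    for o,d in rs:
        P=np.eye(3)-np.outer(d,d);A=A+P;b=b+P@o
    x=np.linalg.solve(A,b); return x,[np.linalg.norm((np.eye(3)-np.outer(d,d))@(x-o)) for o,d in rs]
def proj(c,p):
    q=rot(c).T@(np.array(p)-c["xyz"]); return np.array([c["fx"]*q[0]/q[2]+c["cx"],c["fy"]*q[1]/q[2]+c["cy"]])
def crop(n,x0,y0,x1,y1,s,out):
    f=load(n)["frame"][y0:y1,x0:x1,::-1]; f=cv2.resize(f,None,fx=s,fy=s,interpolation=cv2.INTER_CUBIC)
    f=np.clip(f.astype(float)*1.3,0,255).astype(np.uint8)
    for k in range(x0-x0%20+20,x1,20): cv2.putText(f,str(k),((k-x0)*s,8),0,.3,(0,255,255),1);f[10:14,(k-x0)*s]=(0,0,255)
    for k in range(y0-y0%20+20,y1,20): cv2.putText(f,str(k),(0,(k-y0)*s+4),0,.3,(0,255,255),1);f[(k-y0)*s,20:26]=(0,0,255)
    cv2.imwrite(f"pics/{out}.png",f)
E
python3 - <<'E'
from h import *
crop("top0",240,70,500,290,3,"t0c"); crop("scene0",155,105,420,365,2,"s0c")
c=load("top0");s=load("scene0")
for uv in [(258,112),(450,80),(481,230),(282,265)]: print(onz(c,*uv,240))
E
```

```text
[742.58528943 159.78696488 240.        ]
[ 816.1043084  -209.01086229  240.        ]
[ 528.22505384 -263.76855809  240.        ]
[453.76182875 101.54121114 240.        ]
```

View pics/t0c.png

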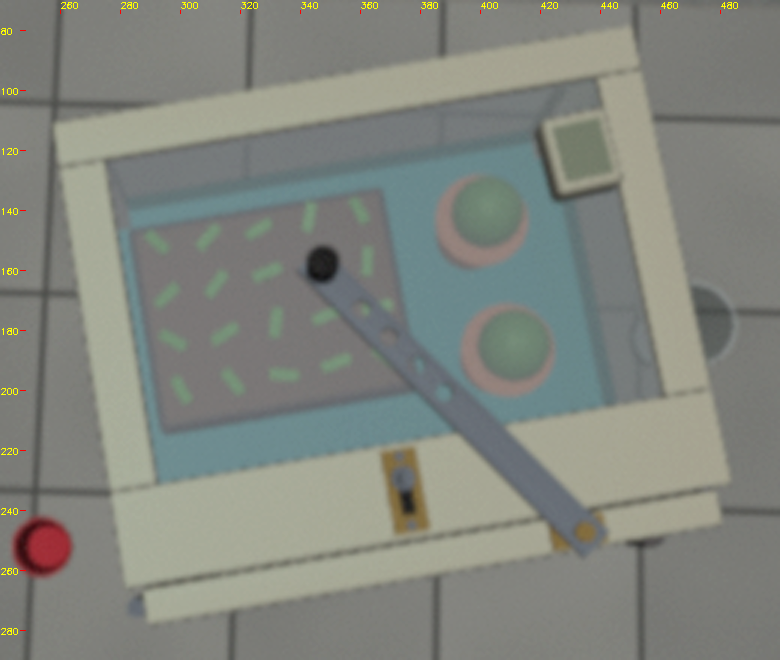

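View pics/s0c.png

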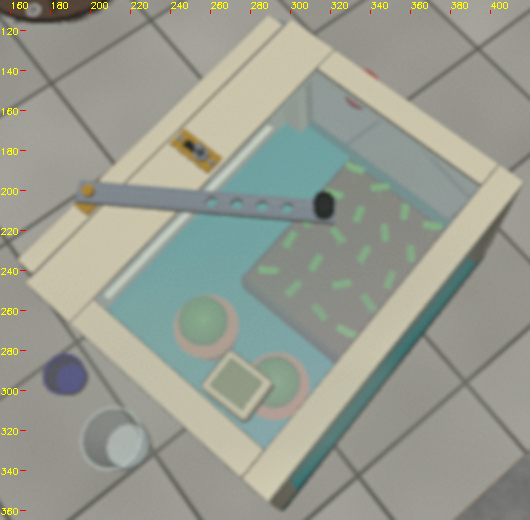

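```bash
cat > fit.py <<'E'
from h import *
c=load("top0");s=load("scene0")
T=dict(bl=(258.3,111.7),br=(450.7,79),fr=(482.8,230.7),fl=(282,265.3))
S=dict(bl=(416,196),br=(291,355),fr=(169,247),fl=(298.5,117))
L=dict(bl=(150,190),br=(150,-190),fr=(-150,-190),fl=(-150,190))
def W(p,x,y,z=0): 
    a=p[2];return np.array([p[0]+np.cos(a)*x-np.sin(a)*y,p[1]+np.sin(a)*x+np.cos(a)*y,p[3]-240+z])
def res(p):
    r=[]
    for k in L:
        w=W(p,*L[k],240); r+=list(proj(c,w)-T[k])+list(proj(s,w)-S[k])
    return r
f=least_squares(res,[640,-50,0.2,240],x_scale=[10,10,.1,10]); P=f.x
if __name__=="__main__":
    for k in L: print(k,tri([ray(c,*T[k]),ray(s,*S[k])]))
    print(P,np.degrees(P[2]),np.round(f.fun,1))
    kn=tri([ray(c,347.3,158),ray(s,317,207.3)]);print("knob top",kn)
    pe=tri([ray(c,374.3,230),ray(s,253,180)]);print("peg",pe)
    pv=tri([ray(c,435,247.5),ray(s,198.5,200.5)]);print("pivot",pv)
    for n,q in(("knob",kn),("peg",pe),("piv",pv)):
        d=q[0][:2]-P[:2];a=P[2];print(n,d@[np.cos(a),np.sin(a)],d@[-np.sin(a),np.cos(a)])
    print(proj(c,W(P,-120,10,262)),proj(s,W(P,-120,10,262)),proj(c,W(P,-120,10,240)),proj(s,W(P,-120,10,240)),W(P,-120,10,240))
    print("pivot nominal",W(P,-163,-90,265), proj(c,W(P,-163,-90,258)),proj(s,W(P,-163,-90,258)))
E
python3 fit.py
python3 -c "
from h import *
crop('top0',355,210,395,255,14,'t0p'); crop('scene0',235,165,275,200,14,'s0p')"
```

```text
bl (array([744.94041421, 160.73249518, 236.25036532]), [np.float64(0.8809522058475915), np.float64(0.8809522058478474)])
br (array([ 820.7351093 , -208.32379279,  237.40574266]), [np.float64(3.1866635856931165), np.float64(3.186663585693072)])
fr (array([ 527.86815559, -268.63771218,  232.71137798]), [np.float64(1.2340701942064252), np.float64(1.2340701942065786)])
fl (array([451.79120209, 100.94938527, 230.15460541]), [np.float64(1.8932076147503016), np.float64(1.8932076147503798)])
[ 6.36649861e+02 -5.34844087e+01  2.02937924e-01  2.31605962e+02] 11.627486522256586 [-1.1  0.3 -0.1  0.6 -1.8 -0.1 -1.7  1.5 -0.2 -0.3 -1.   0.7  0.   0.7
  1.3 -1. ]
knob top (array([651.50785024, -12.16283785, 267.33433149]), [np.float64(0.6664420746083914), np.float64(0.6664420746084442)])
peg (array([521.91244655, -66.78398585, 248.01505885]), [np.float64(0.9417518808790323), np.float64(0.9417518808790051)])
pivot (array([ 493.98476471, -174.73038323,  253.76094564]), [np.float64(0.5740648162902092), np.float64(0.5740648162901307)])
knob 22.881356259032867 37.479001989677954
peg -115.06335170787963 10.098424771911546
piv -164.17428262301158 -90.00400569797303
[375.66793205 232.82358694] [251.16254626 177.26028072] [374.30942115 233.13776157] [252.86399818 182.19447119] [517.09694213 -67.87536156 231.60596202]
pivot nominal [ 495.13414215 -174.48978562  256.60596202] [433.9737738  246.68452795] [199.21306193 201.74346371]
```

View pics/t0p.png

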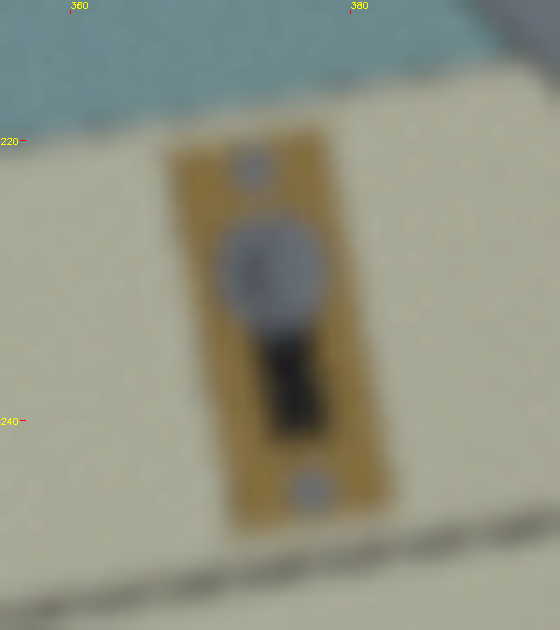

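View pics/s0p.png

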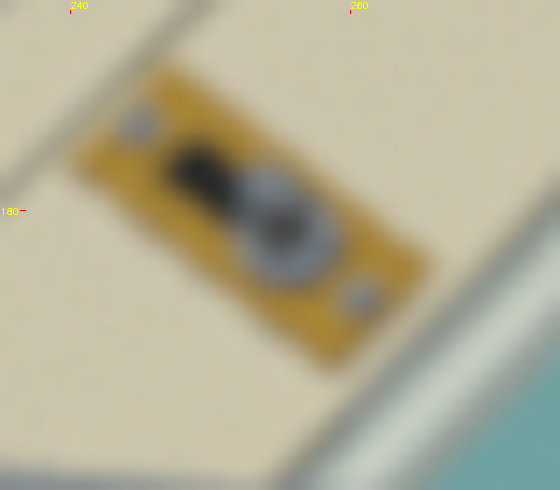

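```bash
python3 - <<'E'
from fit import *
f2=least_squares(lambda p:res([*p,240]),P[:3]); Q=[*f2.x,240];print(Q,np.round(f2.fun,1))
for z in(232,240): print(z,"plate mid",onz(c,374.85,233.7,z),"collar",onz(c,374.2,229.3,z),"scene mid",onz(s,252.9,180.1,z),"collar",onz(s,255.2,181.7,z))
print("mark by fits",W(P,-120,10),W(Q,-120,10))
# knob mask
for n,cc,(x0,y0,x1,y1) in(("top",c,(335,145,360,172)),("scene",s,(305,195,330,220))):
    g=cc["frame"][y0:y1,x0:x1].max(2); m=(g<55).astype(np.uint8); M=cv2.moments(m,True); ys,xs=np.nonzero(m)
    print(n,M["m10"]/M["m00"]+x0,M["m01"]/M["m00"]+y0,M["m00"],xs.min()+x0,xs.max()+x0,ys.min()+y0,ys.max()+y0)
for z in (260,270,280):print(z,onz(c,347.5,157.9,z),onz(s,317,207.3,z))
# cups etc world
print("red",onz(c,254.5,252,34),"beaker/blue",onz(s,187,292,34),onz(s,211,324,40),"hyg",onz(c,433,121,260))
E
```

```text
[np.float64(637.0103319755104), np.float64(-53.54126064321382), np.float64(0.20326633817078885), 240] [-1.8 -1.2  1.  -1.1 -0.6 -2.1 -1.9  1.5  1.5 -0.7 -2.5 -0.4 -0.4  0.8
  1.1 -3.2]
232 plate mid [516.06716622 -68.85561497 232.        ] collar [524.23593079 -67.52542348 232.        ] scene mid [513.52939842 -65.18014767 232.        ] collar [519.34231443 -63.67769769 232.        ]
240 plate mid [515.84572035 -67.95136584 240.        ] collar [523.92816934 -66.63522987 240.        ] scene mid [517.50711036 -66.52913317 240.        ] collar [523.25665037 -65.04306383 240.        ]
mark by fits [517.09694213 -67.87536156  -8.39403798] [517.46214548 -67.97147565   0.        ]
top 346.970297029703 157.77227722772278 101.0 342 352 152 163
scene 316.7083333333333 207.33333333333334 96.0 312 321 201 213
260 [652.96331032 -13.40835342 260.        ] [649.43243107  -9.70532252 260.        ]
270 [650.79828584 -12.99511648 270.        ] [652.67622826 -12.24447214 270.        ]
280 [648.63326136 -12.58187953 280.        ] [655.92002545 -14.78362176 280.        ]
red [470.65383975 190.8267678   34.        ] beaker/blue [ 551.63294448 -311.94950508   34.        ] [ 646.43693787 -307.25386199   40.        ] hyg [ 727.13787929 -170.79870929  260.        ]
```

```bash
python3 - <<'E'
from h import *
from cell import env
st=env.state()
M=R.from_euler('xyz',st["tcp_rot"]).as_matrix();print(np.round(M,3)); a=np.arctan2(M[1,1],M[0,1]);print("jaw ang",a)
for t in(2.30,-0.84): print(t,np.degrees((t-a+np.pi)%(2*np.pi)-np.pi)/6)
d=(np.array([651,-12.5,400])-st["eef_pos"])/25;print(d,(258-st["eef_pos"][2])/25, st["joints"])
E
```

```text
[[-0.     0.422 -0.907]
 [ 0.001 -0.907 -0.422]
 [-1.    -0.001 -0.   ]]
jaw ang -1.1349972733668325
2.3 -27.198192266189167
-0.84 2.8170164552977526
[15.4886852  22.15559855  7.43449378] 1.7544937814775177 [-1.24060733e+00  4.91480894e-01  1.55937092e+00 -9.86726532e-06
  1.09166383e+00 -1.05605463e-01]
```

>>> apply_moves(
  offset=[
    [0,0,3],
    [0,0,5],
    [1.5,2.2,7],
    [3,4.4,7],
    [4.5,6.6,7],
    [6,8.8,7],
    [7.5,11,7],
    [9,13,7],
    [10.5,15,7],
    [12,17,7],
    [13.5,19,7],
    [15,21,7],
    [15.5,22.15,6],
    [15.5,22.15,5],
    [15.5,22.15,4.5],
  ],
  yaw=[0,0,0.3,0.6,0.9,1.2,1.5,1.8,2.1,2.4,2.6,2.8,2.8,2.8,2.8],
  jaw=[-1,-1,-1,-1,-1,-1,-1,-1,-1,-1,-1,-1,-0.6,-0.4,-0.4],
)

```text
t: 1.98
eef_pos: [651.0, -11.8, 324.6]
tcp_rot: [-1.027, 1.567, 2.845]
ft_force: [0.1, -0.8, 0.3]
opening: 0.74
```

```bash
cat > snap.py <<'E'
import sys
from cell import env
from h import *
k=sys.argv[1]
for n in sys.argv[2:] or ("scene","top"):
    c=env.read_camera(n); np.savez(f"pics/{n}{k}.npz",**c)
st=env.state(); M=R.from_euler('xyz',st["tcp_rot"]).as_matrix()
print("t",st["t"],"p",np.round(st["eef_pos"],1),"F",np.round(st["ft_force"],2),"op",round(st["opening"],3),"jaw",round(float(np.arctan2(M[1,1],M[0,1])),3))
E
python3 snap.py 1; python3 -c "
from h import *
crop('scene1',155,60,420,300,3,'s1c');crop('top1',260,80,500,300,3,'t1c')"
```

```text
t 2.075 p [650.8 -13.1 325.5] F [-0.05 -0.15  0.46] op 0.713 jaw -0.842
```

View pics/s1c.png

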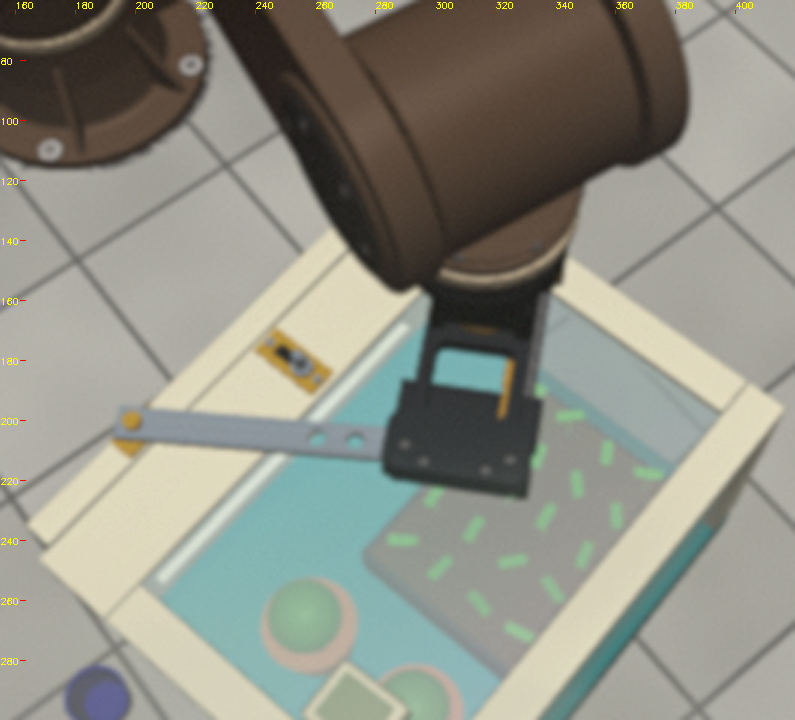

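View pics/t1c.png

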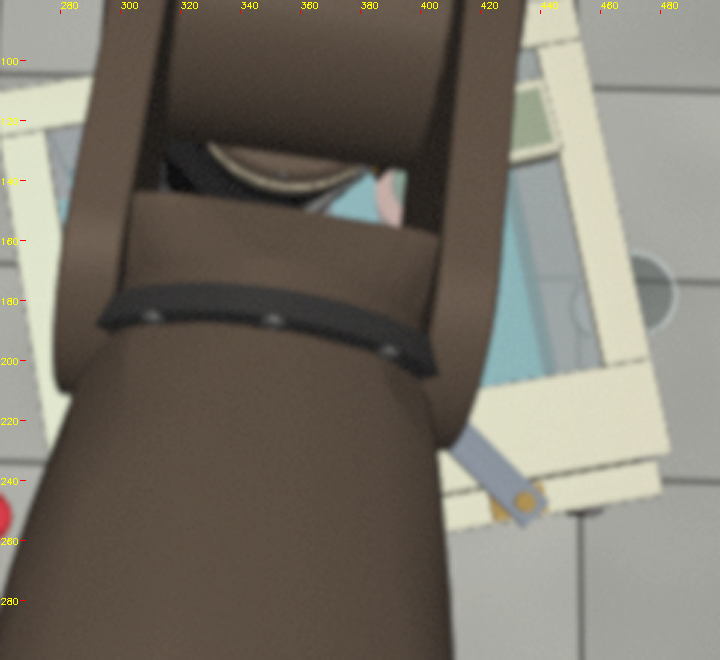

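>>> apply_moves(
  offset=[
    [0,0,-1],
    [0,0,-1.8],
    [0,0,-2.4],
    [0,0,-2.65],
    [0,0,-2.65],
    [0,0,-2.65],
    [0,0,-2.65],
    [0,0,-2.65],
    [0,0,-2.65],
    [0,0,-2.65],
  ],
  yaw=[0,0,0,0,0,0,0,0,0,0],
  jaw=[-0.4,-0.4,-0.4,-0.4,-0.4,0.2,0.6,0.9,1,1],
)

```text
t: 3.32
eef_pos: [650.8, -13.0, 259.3]
tcp_rot: [-1.048, 1.568, 2.822]
ft_force: [0.9, 0.8, -1.4]
opening: 0.231
```

```bash
python3 snap.py 2 scene; python3 -c "
from h import *
crop('scene2',155,60,420,300,3,'s2c')"
```

```text
t 3.375 p [650.8 -13.  259.2] F [-0.19  1.02  0.92] op 0.203 jaw -0.842
```

View pics/s2c.png

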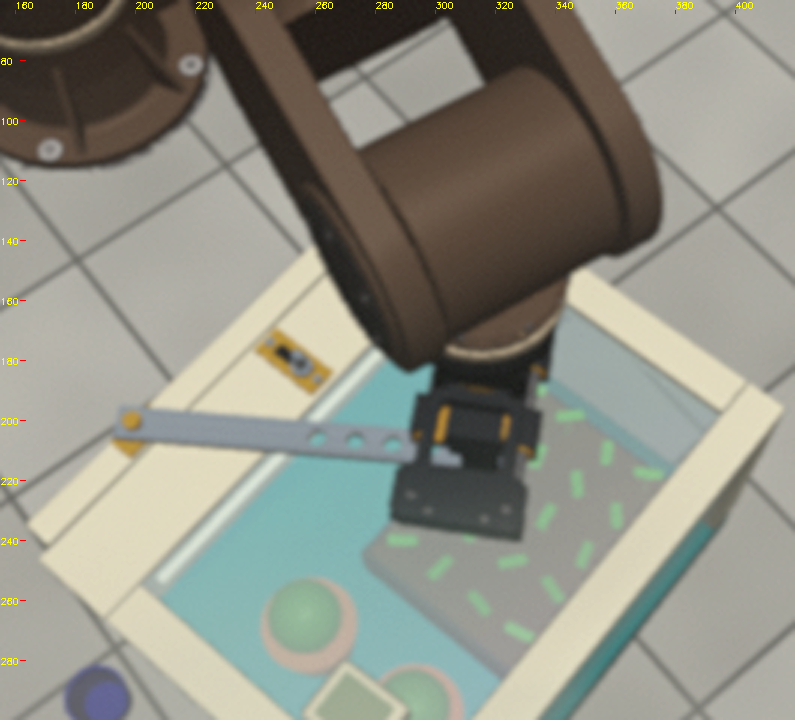

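```bash
cat > plan.py <<'E'
from fit import *
f2=least_squares(lambda p:res([*p,240]),P[:3]); Q=[*f2.x,240]
H=W(Q,-163,180)[:2]; a=Q[2]
peg=np.array([523.7,-66.5])
def knob(phi,along=0.,side=0.,hg=23.5):
    t=peg-H; d=np.linalg.norm(t); r=166*np.cos(phi)-2.*0
    al=np.arccos((270**2+d*d-r*r)/(2*270*d))
    # direction of pivot: rotate peg direction clockwise (opening) by al
    ang=np.arctan2(t[1],t[0])-al
    pv=H+270*np.array([np.cos(ang),np.sin(ang)])
    th=(a-np.pi/2)-ang
    u=(peg-pv)/np.linalg.norm(peg-pv)
    k=pv+u*(225*np.cos(phi)-hg*np.sin(phi))
    return k,th,np.arctan2(u[1],u[0]),pv,u
if __name__=="__main__":
    for phi in(0,.07,.14): 
        k,th,hd,pv,u=knob(phi); print(phi,k,"th",th,"head",hd,"dz",225*np.sin(phi), "pv",pv)
    print("start heading",np.arctan2(*( (np.array([650.8,-13])-W(Q,-163,-90)[:2])[::-1])))
    k,*_=knob(.14); print("units",(k-[650.8,-13])/25, 225*np.sin(.14)/25)
E
python3 plan.py
```

```text
0 [567.73308357 -27.2305774 ] th 0.3565296870996424 head 0.7282752898837079 dz 0.0 pv [ 399.81030725 -176.98685004]
0.07 [566.28498616 -28.29378356] th 0.3541612585659153 head 0.7312525436902387 dz 15.737140650944873 pv [ 400.44240214 -177.08372649]
0.14 [564.41293877 -29.30779561] th 0.3470568864870178 head 0.7402363128991014 dz 31.39720079495321 pv [ 402.33979451 -177.36533432]
start heading 0.8053648724608612
units [-3.45548245 -0.65231182] 1.2558880317981285
```

>>> apply_moves(
  offset=[
    [-0.03,-0.03,0.25],
    [-0.06,-0.06,0.5],
    [-0.1,-0.1,0.8],
    [-0.13,-0.13,1.1],
    [-0.15,-0.15,1.3],
    [-0.25,-0.17,1.3],
    [-0.4,-0.2,1.3],
    [-0.55,-0.23,1.3],
    [-0.7,-0.26,1.3],
    [-0.85,-0.29,1.3],
    [-1.0,-0.31,1.3],
    [-1.15,-0.33,1.3],
    [-1.3,-0.36,1.3],
    [-1.45,-0.38,1.3],
    [-1.6,-0.4,1.3],
    [-1.75,-0.42,1.3],
    [-1.9,-0.45,1.3],
    [-2.05,-0.47,1.3],
    [-2.2,-0.48,1.3],
  ],
  yaw=[0,0,0,0,0,0,0,0,0,0,0,0,0,0,0,0,0,0,0],
  jaw=[1,1,1,1,1,1,1,1,1,1,1,1,1,1,1,1,1,1,1],
)

```text
t: 5.75
eef_pos: [595.6, -24.9, 291.8]
tcp_rot: [-1.19, 1.568, 2.68]
ft_force: [3.6, 4.6, -1.7]
opening: 0.203
```

```bash
python3 snap.py 3 scene; python3 -c "
from h import *
crop('scene3',155,60,420,300,3,'s3c')"
```

```text
t 5.8 p [595.2 -25.  291.8] F [ 1.48  3.16 -0.96] op 0.2 jaw -0.842
```

View pics/s3c.png

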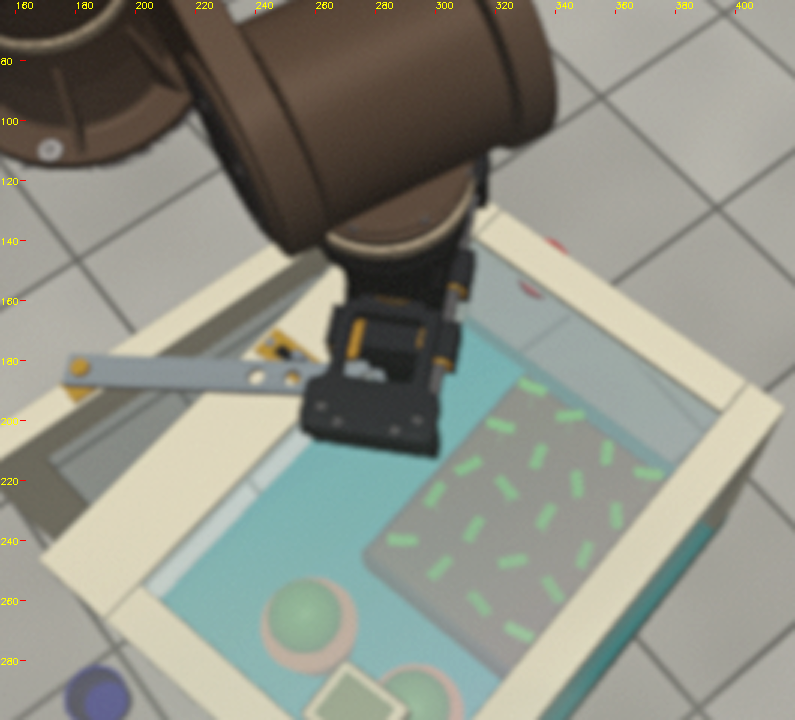

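>>> apply_moves(
  offset=[
    [-0.14,-0.02,0],
    [-0.28,-0.04,0],
    [-0.42,-0.06,0],
    [-0.56,-0.08,0],
    [-0.7,-0.1,0],
    [-0.84,-0.12,0],
    [-0.98,-0.14,0],
    [-1.12,-0.16,0],
    [-1.22,-0.17,0],
    [-1.24,-0.17,0],
    [-1.24,-0.17,0],
  ],
  yaw=[0,0,0,0,0,0,0,0,0,0,0],
  jaw=[1,1,1,1,1,1,1,1,1,1,1],
)

```text
t: 7.18
eef_pos: [564.1, -29.2, 291.9]
tcp_rot: [-1.156, 1.568, 2.714]
ft_force: [3.9, 4.1, -0.3]
opening: 0.205
```

```bash
python3 snap.py 4; python3 -c "
from h import *
crop('scene4',155,60,420,300,3,'s4c')
crop('scene4',215,155,275,210,12,'s4p');crop('top4',260,80,500,300,3,'t4c')"
```

```text
t 7.275 p [564.1 -29.2 291.9] F [ 2.17  4.94 -0.94] op 0.203 jaw -0.843
```

View pics/s4c.png

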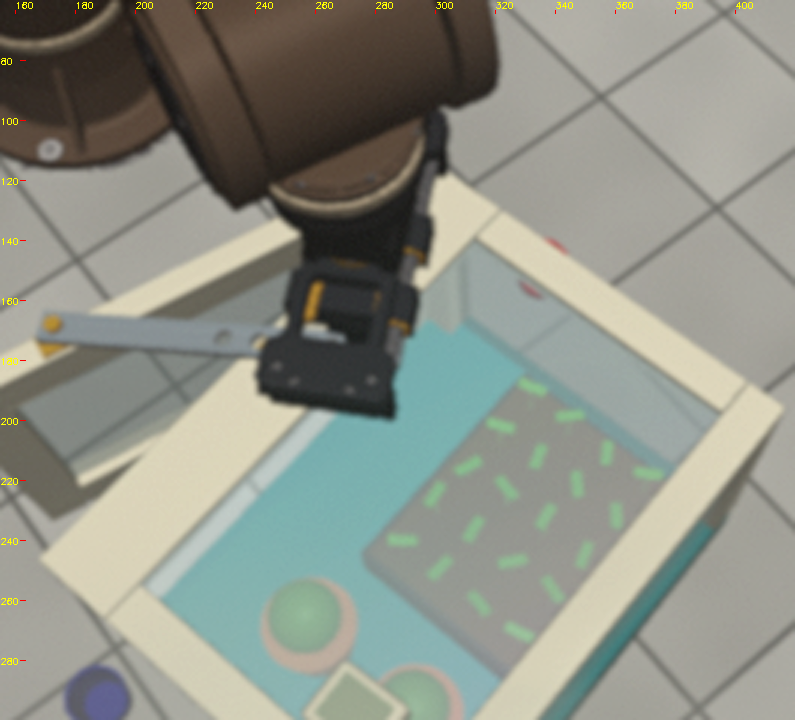

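View pics/s4p.png

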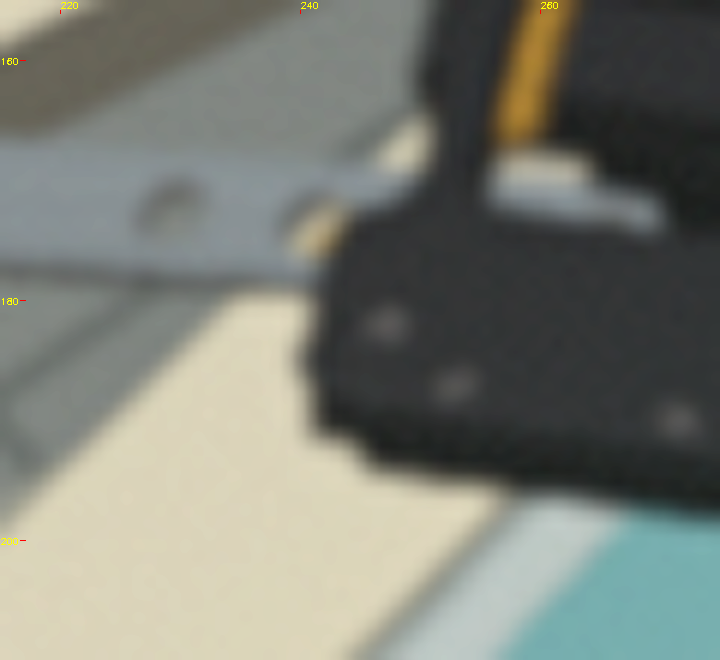

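View pics/t4c.png

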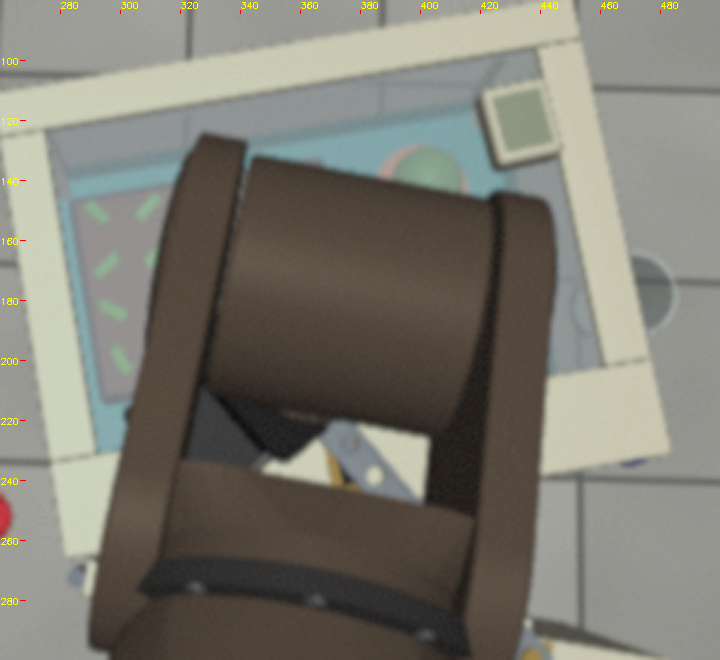

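```bash
python3 -c "
from h import *
crop('top4',350,215,405,255,14,'t4p')"
```

```text
(no output)
```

View pics/t4p.png

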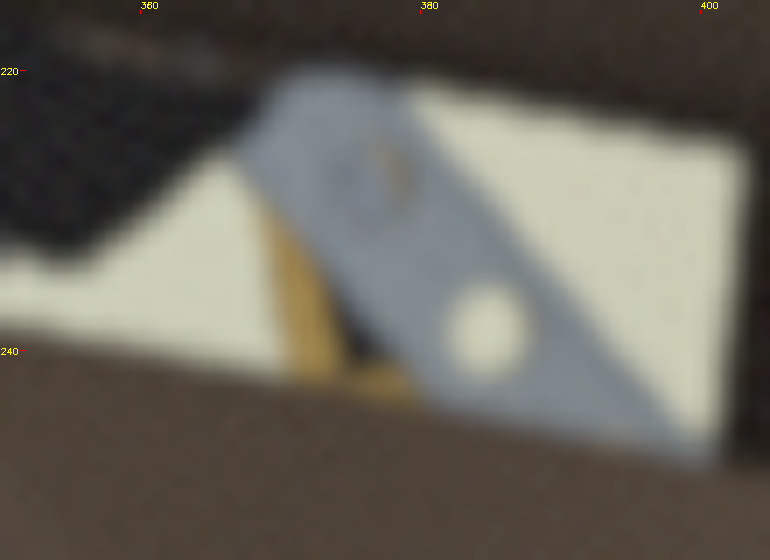

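>>> apply_moves(
  offset=[
    [0.02,0.01,-0.15],
    [0.04,0.02,-0.3],
    [0.06,0.03,-0.45],
    [0.07,0.04,-0.57],
    [0.07,0.04,-0.58],
    [0.07,0.04,-0.58],
  ],
  yaw=[0,0,0,0,0,0],
  jaw=[1,1,1,1,1,1],
)

```text
t: 8.02
eef_pos: [565.8, -28.3, 277.4]
tcp_rot: [-1.056, 1.567, 2.814]
ft_force: [2.2, 3.1, -0.4]
opening: 0.201
```

```bash
python3 snap.py 5; python3 -c "
from h import *
crop('top5',350,215,405,255,14,'t5p')"
```

```text
t 8.125 p [565.8 -28.3 277.5] F [ 2.01  1.64 -0.51] op 0.203 jaw -0.843
```

View pics/t5p.png

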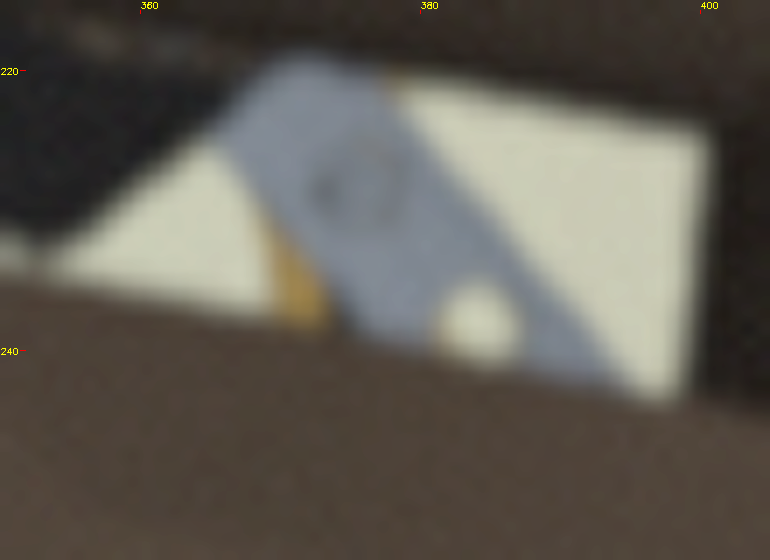

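```bash
python3 -c "
from h import *
f=load('top5')['frame'][217:247,362:392,::-1]
f=cv2.resize(f,None,fx=18,fy=18,interpolation=cv2.INTER_CUBIC).astype(float)
f=np.clip((f-85)*4,0,255).astype(np.uint8)
cv2.imwrite('pics/t5e.png',f)"
```

```text
(no output)
```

View pics/t5e.png

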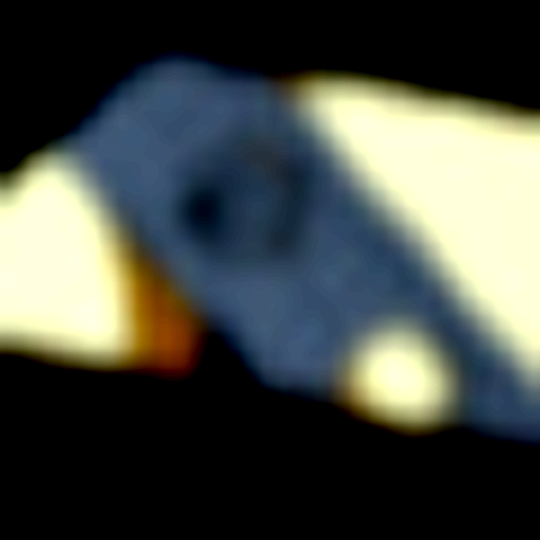

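>>> apply_moves(
  offset=[
    [0,-0.02,0],
    [0,-0.03,-0.04],
    [0.01,-0.03,-0.08],
    [0.01,-0.03,-0.12],
    [0.02,-0.02,-0.16],
    [0.02,-0.02,-0.16],
  ],
  yaw=[0,0,0,0,0,0],
  jaw=[1,1,1,1,1,1],
)

```text
t: 8.88
eef_pos: [566.3, -28.8, 273.4]
tcp_rot: [-1.031, 1.567, 2.838]
ft_force: [3.0, 2.2, 0.1]
opening: 0.204
```

```bash
python3 snap.py 6; python3 -c "
from h import *
f=load('top6')['frame'][217:247,362:392,::-1]
f=cv2.resize(f,None,fx=18,fy=18,interpolation=cv2.INTER_CUBIC).astype(float)
f=np.clip((f-85)*4,0,255).astype(np.uint8)
cv2.imwrite('pics/t6e.png',f)"
```

```text
t 8.975 p [566.3 -28.8 273.5] F [2.31 2.7  0.96] op 0.202 jaw -0.842
```

View pics/t6e.png

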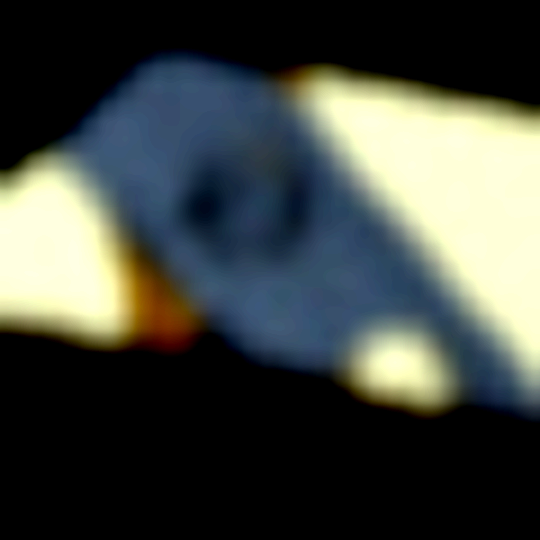

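>>> apply_moves(
  offset=[
    [0.01,0,-0.04],
    [0.01,0,-0.08],
    [0.01,0.01,-0.12],
    [0.02,0.01,-0.16],
    [0.02,0.01,-0.16],
  ],
  yaw=[0,0,0,0,0],
  jaw=[1,1,1,1,1],
)

```text
t: 9.6
eef_pos: [566.8, -28.6, 269.3]
tcp_rot: [-1.054, 1.567, 2.816]
ft_force: [3.2, 2.5, 0.3]
opening: 0.203
```

```bash
python3 snap.py 7; python3 -c "
from h import *
f=load('top7')['frame'][217:247,362:392,::-1]
f=cv2.resize(f,None,fx=18,fy=18,interpolation=cv2.INTER_CUBIC).astype(float)
f=np.clip((f-85)*4,0,255).astype(np.uint8)
cv2.imwrite('pics/t7e.png',f)"
```

```text
t 9.7 p [566.8 -28.6 269.5] F [ 1.74  1.53 -0.04] op 0.201 jaw -0.843
```

View pics/t7e.png

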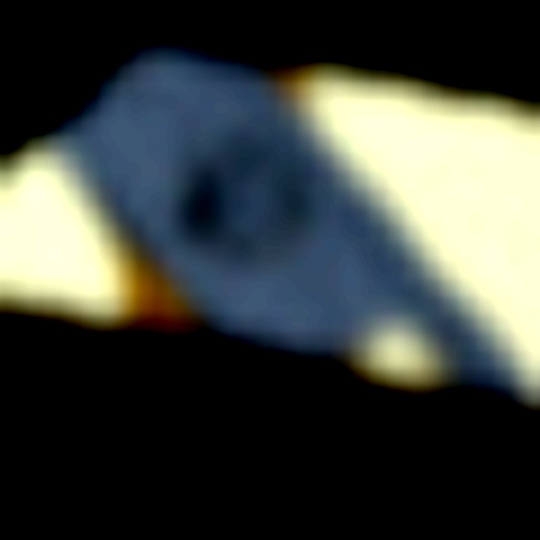

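>>> apply_moves(
  offset=[
    [0,0,-0.04],
    [0.01,0,-0.08],
    [0.01,0.01,-0.12],
    [0.01,0.01,-0.16],
    [0.02,0.02,-0.2],
    [0.02,0.02,-0.2],
  ],
  yaw=[0,0,0,0,0,0],
  jaw=[1,1,1,1,1,1],
)

```text
t: 10.45
eef_pos: [567.3, -28.1, 264.4]
tcp_rot: [-1.045, 1.567, 2.825]
ft_force: [3.2, 2.6, 0.5]
opening: 0.203
```

```bash
python3 snap.py 8; python3 -c "
from h import *
f=load('top8')['frame'][217:247,362:392,::-1]
f=cv2.resize(f,None,fx=18,fy=18,interpolation=cv2.INTER_CUBIC).astype(float)
f=np.clip((f-85)*4,0,255).astype(np.uint8)
cv2.imwrite('pics/t8e.png',f)"
```

```text
t 10.55 p [567.3 -28.1 264.4] F [ 2.84  2.82 -0.38] op 0.203 jaw -0.842
```

View pics/t8e.png

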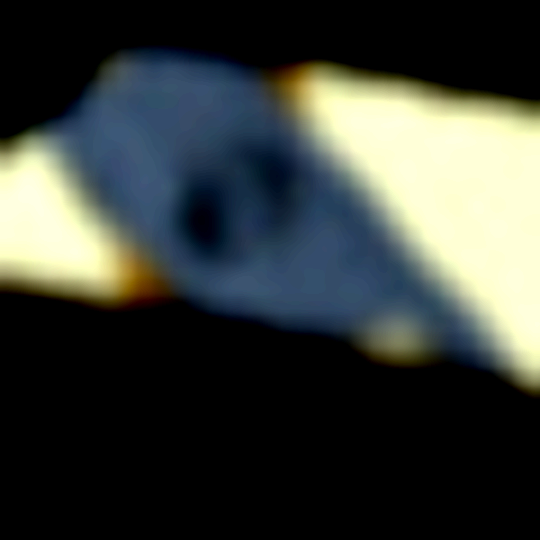

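>>> apply_moves(
  offset=[
    [0,0,-0.04],
    [0,0,-0.08],
    [0.01,0.01,-0.12],
    [0.01,0.01,-0.15],
    [0.01,0.01,-0.16],
  ],
  yaw=[0,0,0,0,0],
  jaw=[1,1,1,1,1],
)

```text
t: 11.18
eef_pos: [567.5, -27.8, 260.4]
tcp_rot: [-1.076, 1.567, 2.794]
ft_force: [3.0, 2.7, 0.9]
opening: 0.199
```

```bash
python3 snap.py 9 scene;python3 snap.py 9 scene
```

```text
t 11.225 p [567.6 -27.8 260.5] F [2.76 3.08 0.91] op 0.201 jaw -0.843
t 11.275 p [567.6 -27.8 260.5] F [2.89 2.39 0.79] op 0.202 jaw -0.843
```

>>> apply_moves(
  offset=[
    [0.01,0.01,0],
    [0.015,0.015,0],
    [0.02,0.02,0],
    [0.03,0.03,0],
    [0.03,0.03,-0.02],
    [0.03,0.03,-0.03],
  ],
  yaw=[0,0,0,0,0,0],
  jaw=[1,1,1,1,1,1],
)

```text
t: 12.02
eef_pos: [567.8, -27.2, 259.7]
tcp_rot: [-0.948, 1.567, 2.922]
ft_force: [-5.3, -2.1, 3.5]
opening: 0.202
```

```bash
python3 snap.py 10 scene;python3 snap.py 10 scene
```

```text
t 12.075 p [567.9 -27.2 259.7] F [-5.23 -2.33  3.25] op 0.203 jaw -0.843
t 12.125 p [567.9 -27.2 259.8] F [-5.02 -1.96  2.29] op 0.202 jaw -0.843
```

>>> apply_moves(
  offset=[
    [-0.01,-0.01,0],
    [-0.01,-0.01,0],
    [-0.01,-0.01,0],
  ],
  yaw=[0,0,0],
  jaw=[1,1,1],
)

```text
t: 12.5
eef_pos: [567.7, -27.3, 259.8]
tcp_rot: [-1.031, 1.567, 2.839]
ft_force: [-2.1, 1.8, 2.6]
opening: 0.202
```

```bash
python3 snap.py 11 scene
```

```text
t 12.55 p [567.7 -27.3 259.8] F [-1.19  1.21  2.27] op 0.204 jaw -0.843
```

>>> apply_moves(
  offset=[
    [0,0,0],
    [0,0,0],
    [0,0,0],
    [0,0,0],
    [0,0,0],
    [0,0,0],
  ],
  yaw=[0,0,0,0,0,0],
  jaw=[0.5,0.4,0.2,0,-0.2,-0.2],
)

```text
t: 13.3
eef_pos: [567.7, -27.3, 259.8]
tcp_rot: [-1.019, 1.567, 2.851]
ft_force: [0.0, -1.0, 0.7]
opening: 0.586
```

>>> apply_moves(
  offset=[
    [0,0,0.3],
    [0,0,1],
    [0,0,2],
    [0,0,4],
    [0,0,6],
    [0,0,6],
  ],
  yaw=[0,0,0,0,0,0],
  jaw=[-0.2,-0.2,-0.2,-0.2,-0.2,-0.2],
)

```text
t: 14.05
eef_pos: [568.3, -27.4, 414.0]
tcp_rot: [2.406, 1.568, -0.008]
ft_force: [0.4, 0.1, 0.3]
opening: 0.602
```

>>> apply_moves(
  offset=[
    [0,1.5,0],
    [0,4,0],
    [0,6.5,0],
    [0,9,0],
    [0,11.5,0],
    [0,12,0],
    [0,12,0],
  ],
  yaw=[0,0,0,0,0,0,0],
  jaw=[-0.2,-0.2,-0.2,-0.2,-0.2,-0.2,-0.2],
)

```text
t: 14.92
eef_pos: [568.1, 272.9, 413.3]
tcp_rot: [2.138, 1.568, -0.274]
ft_force: [0.3, 0.4, 0.8]
opening: 0.6
```

```bash
python3 snap.py 12; python3 -c "
from h import *
crop('scene12',155,100,420,340,3,'s12c');crop('top12',260,80,500,300,3,'t12c')"
```

```text
t 15.025 p [568.5 271.4 413.9] F [-0.22  0.23  0.77] op 0.602 jaw -0.844
```

View pics/s12c.png

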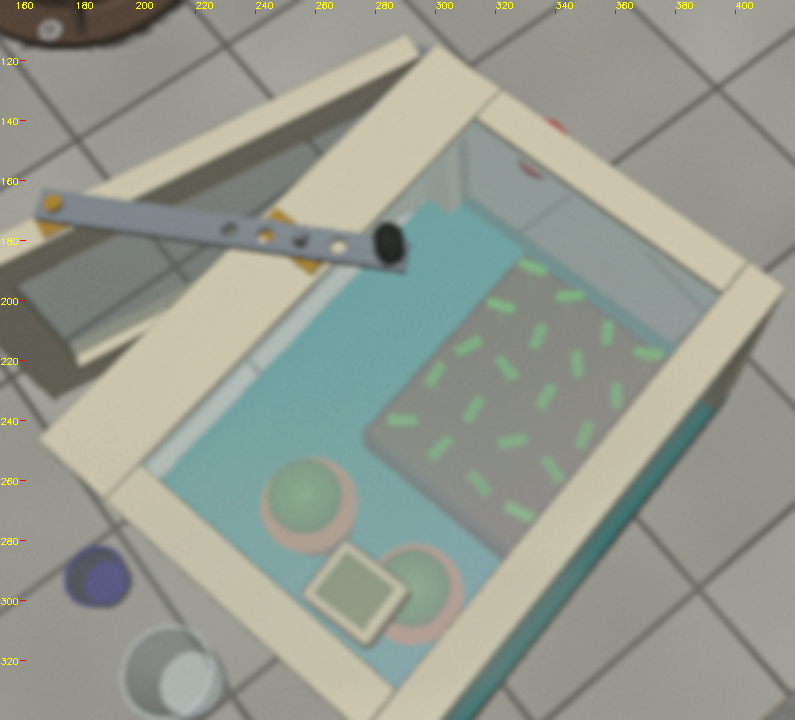

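View pics/t12c.png

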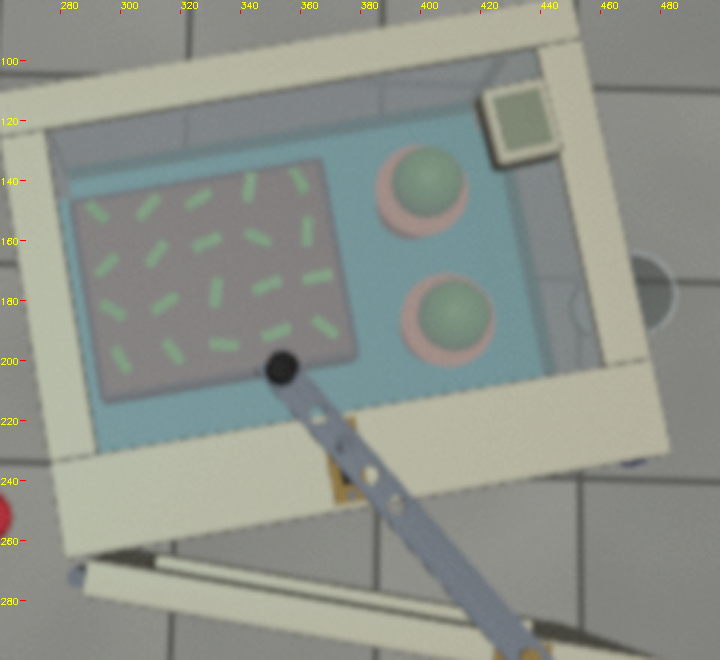

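>>> apply_moves(
  offset=[
    [0,0,0],
    [0,0,0],
    [0,0,0],
    [0,0,0],
    [0,0,0],
    [0,0,0],
    [0,0,0],
    [0,0,0],
  ],
  yaw=[0,0,0,0,0,0,0,0],
  jaw=[-0.2,-0.2,-0.2,-0.2,-0.2,-0.2,-0.2,-0.2],
)

```text
t: 16.02
eef_pos: [568.5, 271.4, 413.9]
tcp_rot: [2.257, 1.568, -0.158]
ft_force: [-0.2, -0.2, 0.1]
opening: 0.597
```

```bash
python3 snap.py 13; python3 - <<'E'
from h import *
for n,b in (("scene",(275,165,295,195)),("top",(342,190,366,212))):
    for k in (12,13):
        g=load(f"{n}{k}"); x0,y0,x1,y1=b; m=(g["frame"][y0:y1,x0:x1].max(2)<55).astype(np.uint8); M=cv2.moments(m,True)
        print(n,k,M["m00"],M["m10"]/M["m00"]+x0,M["m01"]/M["m00"]+y0)
    d=cv2.absdiff(load(f"{n}12")["frame"],load(f"{n}13")["frame"])[100:300,155:420]; print("diff",d.max(),d.mean())
s,t=load("scene13"),load("top13")
kn=tri([ray(t,353.7,202.4),ray(s,284.7,181)])
pv=tri([ray(t,437,298),ray(s,172.4,167.7)])
print(kn,pv,np.linalg.norm(kn[0][:2]-pv[0][:2]))
# unmoved items
for k,b in(("scene",(170,270,320,345)),("top",(240,90,275,270)),("top",(415,100,445,140))):
    x0,y0,x1,y1=b; print(k,cv2.absdiff(load(k+"0")["frame"],load(k+"13")["frame"])[y0:y1,x0:x1].max())
E
```

```text
t 16.125 p [568.5 271.4 413.9] F [-1.18 -0.46 -0.47] op 0.599 jaw -0.843
scene 12 100.0 284.21 180.95
scene 13 100.0 284.21 180.95
diff 4 0.5804213836477987
top 12 84.0 353.3809523809524 202.32142857142858
top 13 84.0 353.42857142857144 202.4047619047619
diff 23 0.7765660377358491
(array([570.4167619 , -25.60926271, 266.85391891]), [np.float64(0.5432164337398114), np.float64(0.5432164337397656)]) (array([ 405.50271347, -176.62658471,  259.41784345]), [np.float64(0.37413661587730634), np.float64(0.37413661587732483)]) 223.613226163895
scene 3
top 15
top 13
```

```bash
python3 -c "
from cell import env
print(env.job_done())"
```

```text
the job is handed in; nothing more can be done
None
```

The casement is held open on the peg by the stay's second hole from the knob end, and I handed the job in after about 16 s of the allowed 54 s. I lifted the stay by its knob and pushed the casement open. I then lowered the hole over the peg in small steps, moved the bar until the peg took the load, and let go. The arm was about 300 mm clear of the stay at hand-in.

**Position and level**
- Both cameras show the peg filling the third hole from the pivot.
- The knob sits at 266.9 mm, against 267.3 mm when the bar lay level at the start, so the bar is level to within about 0.005 rad.
- From the estimated peg position, the casement should stand at about 0.35 rad. I did not measure that angle directly.

**At rest and undisturbed**
- Two pictures about 1 s apart show the knob still to within 0.1 pixel.
- The hygrometer, red cup, blue cup and beaker show no change between the first and last pictures.

**Force on the peg:** the wrist read up to about 6 N sideways as the bar first bore on the peg. Adding the hinge spring, I estimate about 8 to 10 N on the peg, under the 15 N limit. I backed off slightly before letting go.

**Disagreements**
- Triangulating the case corners put its top at about 232 mm instead of the stated 240 mm.
- With the height fixed at 240 mm, the picture residuals stayed within about 3 pixels. I worked from that and set the final alignment by eye in the top camera and by feel.

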